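Clamp a circuit board in the board holder

TASK

Lay the circuit board that carries the tall finned heat sink into the board holder, flat on the two bars, centred across them and with its short edges facing the two jaws, and let go of it. Then grip the knob on the saddle and wind the saddle forward, the hand travelling with it, until the board is squared up and firmly nipped against the sprung far jaw by a dozen newtons or so, and let go; over 25 N would crack solder joints. Move the saddle only by its knob, never by pushing on the saddle, and leave the other board and the bench things where they are.

Things in the scene. Friction and masses are not known exactly. Their poses are not given: they have to be found in the camera images.
- holder: Board holder fixed to the bench, like a long low vice: grey base plate 300 x 110 x 10 mm and two steel slide bars along x, 12 mm wide, tops 42 mm above the bench, centre lines 24 mm either side of the middle. Origin: centre of the base plate's underside. +x runs along the bars from the knob end (nearer the robot) to the far jaw; z up.
- bed (a point): Point on the holder's middle line, 42 mm straight above its origin, level with the bar tops; holder's axes. The face of the far jaw (aluminium bar across the bars, 84 mm wide, 14 mm tall, looking to -x) stands anywhere from 90 to 104 mm in +x of here; its setting is not reported. It is sprung and yields towards +x by 1 mm per 10 N, 6 mm at most. At the start the moving jaw's face is 20 to 24 mm in -x of here.
- saddle: Aluminium saddle sliding on the bars with moving jaw (84 mm wide) and knob. Origin: centre of the jaw's face, level with the bar tops; +x = where the face looks and the saddle advances. Block: 78 mm back from the face, 14 mm above the bars. Both jaws have a lip overhanging the face by 4 mm, 8 to 14 mm above the bars; the board's edge slides in under it. 12 N drag: it stays where it is left.
- knob_top (a point): Centre of the top of the round black fluted knob, 92 mm above the bench. Knob 40 mm across, 26 mm tall, on a stem 18 mm across; its underside is 10 mm above the saddle's top. Upright axis on the middle line, 48 mm behind the moving jaw's face. Clockwise from above carries saddle, jaw and knob together 10 mm forward (+x) per radian (pinion on a fixed rack); after 20 to 38 mm the board meets both jaws.
- knob: The knob; origin on its axis at the saddle's top, z up. Turning takes 0.12 N m against the drag alone; each N of clamping adds 0.010 N m (a forward push on the knob helps by as much as it pushes). A hand that has stopped holds anything from 0.010 x (clamping N - 12) to 0.010 x (clamping N + 12) N m. Let go, the saddle springs back until at most the drag's 12 N of clamping are left. The board sliding costs under 2 N.
- slide (a joint): Travel of the saddle in m from its rearmost place, growing forward (+x); 0 to 0.004 at the start.
- board: Green circuit board to be clamped, 90 (x) x 70 (y) x 3.2 (z) mm, about 0.16 kg. In its middle a square aluminium heat sink with upright fins, 30 x 30 mm, from 3.2 to 35.2 mm above the underside, to grip it by; chips under 2 mm around it. Short edges: those at +x and -x. Origin: centre of the underside, z up. Starts flat on the bench left or right of the holder. May go in either way round.
- spare: Another green board, 100 x 60 x 3.2 mm, with two black cans 20 mm tall and no heat sink, flat on the bench on the other side of the holder; leave it alone. Origin: centre of the underside.
- meter: Yellow hand multimeter, 150 x 74 x 40 mm, origin at the centre of its underside; leave alone.
- reel: Reel of solder standing on its flange, 54 mm across, 44 mm tall, origin at the centre of its underside; leave alone.
- flux: Small white bottle, 38 mm across, 105 mm tall, origin at the centre of its underside; leave alone.
- driver: Black-handled screwdriver lying on the bench, 170 mm long along its x, origin at the middle, underside; leave alone.
- tweezers: Steel tweezers lying on the bench, 120 mm long along x, origin at the middle, underside; leave alone.
- parts_tray: Flat black tray with four compartments, 75 x 110 x 22 mm, origin at the centre of its underside; leave alone.
There are look-alikes about, which are no part of the job. What is shaped like the board but brown or orange is not meant.

How it is judged:
By the outcome, as a careful person would: the job done as asked, in the order asked, and still so for the second after the job is handed in, with the robot touching nothing.
It also fails if it takes over 72 s, if anything falls off the work surface, if the arm or the gripper's body presses on something with over 40 N, if the wrist force passes 120 N, or if a joint passes its speed limit or range.

ROBOT

A 6-joint arm with a two-finger parallel gripper is mounted at the origin on the work surface. World frame = base frame: x ahead of the robot, y to its left, z up, the work surface at z = 0. Lengths are in mm, angles in rad, forces in N, time in s.
With the tool pointing down it reaches from about 325 to 775 mm from the base axis. Payload 9.3 kg.
Tool frame: the origin (TCP) lies on the centre line of the jaws, within the pads' length; the fingertips stand 8 mm ahead of it and the grasp point (between the pads) lies 11 mm behind it; y points along the fingers, z is the direction in which the jaws open and shut, and the axes are right-handed (so a half turn about y gives the same grasp; the last joint's range is limited). The gripper opens to 85 mm and grips with 20 to 120 N. Pads are 22 mm wide; open, the fingers measure 114 mm over their backs; the gripper's body (76 mm by 85 mm) begins 54 mm behind the grasp point. The pads swing forward as they close: fully open they stand 13 mm farther back than shut.
Start: joints at [0.953, 0.259, 0.021, 1.334, 0, 1.418], TCP at [246.535, 491.647, 210.879] pointing down, gripper open.
Joint ranges: [-3.04, 3.04], [-0.91, 1.82], [-1.04, 1.36], [-1.92, 1.95], [-1.52, 1.45], [-3.14, 3.14]. Speed limits (rad/s): [2.22, 2.22, 2.79, 3.14, 3.14, 3.14].

INTERFACE

Orientations are given as a rotation vector (axis times angle).
In Python, from bench import sensors, cams, ticket, nets gives the robot as it stands. The module is installed in compiled form; this text tells all that it offers.
- The arm moves only by the tool servo_tool, never from a script. Its argument "plan" is a list of rows, each a list of 7 numbers: the opening, from 0 (shut) to 1 (fully open), then the shift along the tool's x, y, z in cm, then the turn, a rotation vector about the tool's x, y, z in rad. A call has 1 to 8 rows; each row shifts and turns the commanded pose from where the row before left it, along the tool's axes as they then stand; what a row does not reach is not made up. A row lasts 1/12 s, in which the tool goes at most 41.7 mm and 7.16 degrees, less where a joint would pass 70% of its speed; a pose out of reach is approached as far as the arm can. A call with a gripper value outside its range is refused whole. The fingers move at their own pace and stop on an object; "force" is the grip in N (left out, the last holds). Time passes only in rows, so rows that do not move let the fingers close. It gives the time, the measured TCP pose, the force and the opening at its end, in the units of the state.
- sensors.sense(): the state, without advancing time (a new reading comes with each control period).
- cams.read_camera(name): name is "scene" or "top" or "wrist"; returns a dict with "image" (400x640x3 uint8, blue, green, red), "intrinsics" (3x3 intrinsics, pixels), "D" ([k1, k2, p1, p2, k3] as OpenCV has them; the pictures are not rectified), "world_from_camera" (4x4, takes a point from camera to world coordinates). Camera axes: x right, y down, z forward; pixel columns grow to the right and rows downward; lengths in mm; the calibration is good to about 2 mm. A picture is of the moment at which its call begins. There is no depth.
- ticket.finish_job(): hands the job in, once; it reports no verdict.
Trained networks look in a picture, given as the dict that the camera call returned (one of the last four; its "shot" number tells which), for a name from the list of things; names that differ only in an ending like _2 or _b are one class to them, and where a whole thing is asked for, a point or a joint stands for the part that bears it (a point fixed in the world has none). Each returns a list of dicts, best first, with "score" (0 to 1); they miss things now and then, are a little off and sometimes report something else, mostly with a low value. They report only what shows in the picture. A call takes as long as a camera call. They do not tell look-alikes from the thing itself.
- nets.spot_in(target, picture): "extent" ([centre column, centre row, width, height] in pixels, round what is visible of it).
- nets.outline_of(target, picture): "mask" (400x640 bool, what is visible of it) and "extent" ([centre column, centre row, width, height] in pixels, round what is visible of it).
The state is a dict: "time_s": time; "q": joint angles; "joint_vel": joint speeds; "tau": joint torques, N m; "eef_pos": TCP position; "tcp_rot": TCP orientation; "contact_force": force on the tool from outside, world axes, zero at the start; "torque": the same for the moment, N m; "finger_gap": finger opening in mm.
Only numpy, scipy, OpenCV 4.12 (cv2) and the standard library are available. Lean on these libraries where they do the work, as an engineer would, in place of code of your own. Each camera call takes 0.05 s, during which the arm holds its last target. There are 200 camera calls.

## Working session

There is one attempt and no reset: what is moved stays moved. The work goes in short steps, Python scripts to look and compute and a tool call to move; the robot and the scene stay as the last step left them, time stands still between calls to the robot, and variables do not carry over. Pictures are saved under pics/ and viewed, about 8 in all and at most 12, crops included, and the job is handed in when it is done.

Besides the shell and the picture viewer there is one more tool, called after "Request:" as name(argument=value, ...) on one line, values as JSON. servo_tool: Moves the arm, as the interface text tells. Its arguments: {"type":"object","properties":{"plan":{"type":"array"},"force":{"type":"number"}},"required":["plan"]}

```bash
mkdir -p pics; cat > h.py <<'E'
import numpy as np, cv2
from bench import sensors, cams, ticket, nets
from scipy.spatial.transform import Rotation as R
def ray(p,uv):
    n=cv2.undistortPoints(np.array(uv,float).reshape(-1,1,2),p["intrinsics"],np.array(p["D"],float)).reshape(-1,2)
    T=np.array(p["world_from_camera"]); d=np.c_[n,np.ones(len(n))]@T[:3,:3].T
    return T[:3,3],d
def at_z(p,uv,z):
    o,d=ray(p,uv); return o+d*((z-o[2])/d[:,2])[:,None]
def proj(p,X):
    T=np.linalg.inv(np.array(p["world_from_camera"])); 
    return cv2.projectPoints(np.array(X,float).reshape(-1,1,3),cv2.Rodrigues(T[:3,:3])[0],T[:3,3],p["intrinsics"],np.array(p["D"],float))[0].reshape(-1,2)
E
python3 - <<'E'
from h import *
np.set_printoptions(precision=1,suppress=True)
s=sensors.sense(); print(s["time_s"],s["eef_pos"],R.from_rotvec(s["tcp_rot"]).as_matrix(),s["finger_gap"])
for c in ["top","scene"]:
    p=cams.read_camera(c); cv2.imwrite(f"pics/{c}1.png",p["image"]); print(c,np.array(p["world_from_camera"])[:3])
    for t in ["board","spare","holder","saddle","knob","meter","reel","flux"]:
        for r in nets.spot_in(t,p)[:3]: print(t,round(r["score"],2),np.array(r["extent"]), at_z(p,[r["extent"][:2]],0)[0])
E
```

```text
0.0 [246.4 491.4 210.3] [[ 0.9 -0.   0.4]
 [-0.4 -0.   0.9]
 [-0.  -1.  -0. ]] 85.34929453662782
top [[   0.    -1.     0.1  333.8]
 [  -1.    -0.     0.    14.6]
 [  -0.    -0.1   -1.  1318.2]]
board 0.93 [242.1 260.4  24.9  28.8] [315.7 275.2   0. ]
board 0.87 [252.4 204.6  32.2  37.2] [486.5 250.9   0. ]
board 0.67 [323.8 186.3  38.6 100.2] [547.3  31.9   0. ]
spare 0.9 [412.5 188.2  24.4  35.5] [ 546.  -242.7    0. ]
holder 0.89 [323.8 186.9  32.4  97.1] [545.4  31.8   0. ]
saddle 0.59 [321.6 205.1  27.4  28.1] [488.6  37.6   0. ]
knob 0.58 [320.4 205.8  11.5  13.3] [486.3  41.2   0. ]
meter 0.78 [209.6 146.8  52.1  44.3] [667.  393.1   0. ]
reel 0.62 [257.9 131.7  21.1  18.4] [718.3 243.1   0. ]
flux 0.63 [319.3 207.6  15.6  18.4] [480.7  44.5   0. ]
flux 0.58 [421.6 131.   15.1  15.4] [ 729.  -273.1    0. ]
flux 0.29 [209.6 146.7  55.7  45.4] [667.3 393.2   0. ]
scene [[   0.5    0.6   -0.6 1272.8]
 [   0.9   -0.4    0.4 -455.3]
 [  -0.    -0.7   -0.7  935.3]]
board 0.84 [394.3 187.7  36.6  24.8] [497.9 249.6  -0. ]
board 0.78 [363.4 153.8  35.8  19.5] [322.5 265.5   0. ]
board 0.58 [441.4 166.9  34.5  21.5] [500.  424.9   0. ]
spare 0.57 [245.8 273.7  43.6  37.6] [ 551.3 -243.    -0. ]
saddle 0.67 [329.7 204.2  41.2  30.4] [456.   57.5   0. ]
saddle 0.28 [414.6 141.7  42.4  28.3] [359.7 438.   -0. ]
knob 0.64 [326.8 190.1  13.8  15.3] [402.7  81.5   0. ]
meter 0.7 [476.2 201.2  59.6  26.5] [663.5 405.6   0. ]
reel 0.77 [441.6 228.5  26.8  27.6] [690.5 255.7   0. ]
```

```bash
python3 - <<'E'
import cv2
t=cv2.imread("pics/top1.png")[110:290,180:440]; s=cv2.imread("pics/scene1.png")[110:310,220:520]
a=cv2.resize(t,(780,540),interpolation=cv2.INTER_CUBIC); cv2.imwrite("pics/t1c.png",a)
cv2.imwrite("pics/s1c.png",cv2.resize(s,(798,532),interpolation=cv2.INTER_CUBIC))
E
```

```text
(no output)
```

View pics/t1c.png

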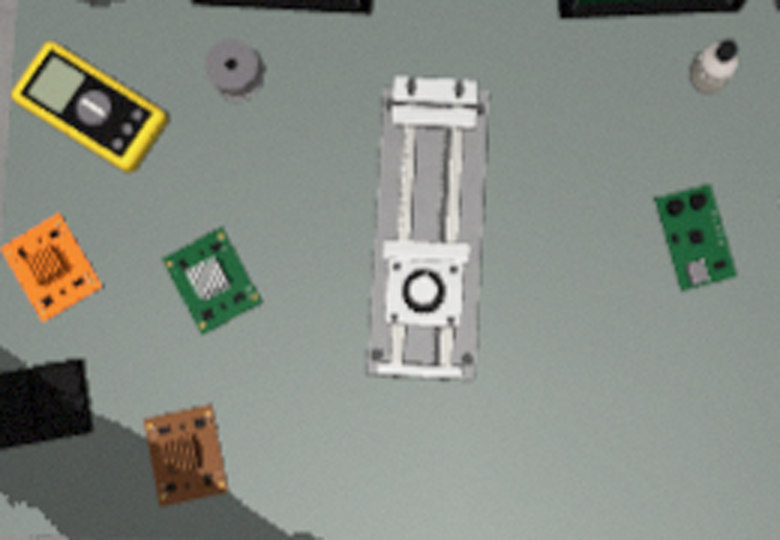

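View pics/s1c.png

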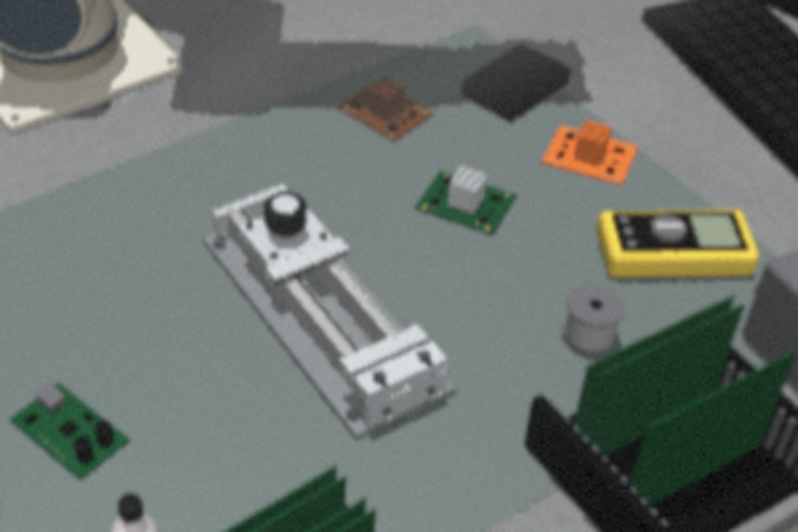

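Top view, full-frame pixels. Things that could be taken for the board: green with bright fins (251,204), orange (197,199), brown (242,260), and the spare green board with cans and no heat sink (412,188). I choose the green finned one at (251,204). The holder runs nearly along +x, from (320,235) to (325,140), with the knob at about (321,207).

```bash
python3 - <<'E'
from h import *
np.set_printoptions(precision=1,suppress=True)
p=cams.read_camera("top"); im=p["image"].astype(int)
g=((im[...,1]-im[...,2]>25)&(im[...,1]-im[...,0]>15)).astype(np.uint8)
g[:, :230]=0; g[:,275:]=0; g[:180]=0; g[225:]=0
pts=np.argwhere(g)[:,::-1]; W=at_z(p,pts,3)[:,:2].astype(np.float32)
r=cv2.minAreaRect(W); print(len(pts),r,cv2.boxPoints(r))
c=np.array([[388,90],[487,93],[366,375],[475,378]])/3+[180,110]
w=at_z(p,c,10); print(w); d=(w[0]+w[1]-w[2]-w[3])/2; print("holder c",w.mean(0),"yaw",np.arctan2(d[1],d[0]),np.linalg.norm(d))
print("knobtop",at_z(p,[np.array([424,291])/3+[180,110]],92))
b=cams.read_camera("wrist"); cv2.imwrite("pics/w1.png",b["image"]);print(np.array(b["world_from_camera"]),b["intrinsics"])
E
```

```text
482 ((490.4062805175781, 257.61602783203125), (90.22160339355469, 71.13971710205078), 29.86540985107422) [[433.6 266. ]
 [469.  204.3]
 [547.2 249.2]
 [511.8 310.9]]
[[691.3  79.6  10. ]
 [689.8 -23.4  10. ]
 [395.2  95.   10. ]
 [394.1 -15.   10. ]]
holder c [542.6  34.   10. ] yaw -0.04017949311467117 296.07751542698446
knobtop [[472.3  36.6  92. ]]
[[  0.4   0.8   0.3 171.7]
 [  0.9  -0.4  -0.1 529.1]
 [  0.    0.3  -0.9 373.3]
 [  0.    0.    0.    1. ]] [[357.    0.  322.3]
 [  0.  357.  197.8]
 [  0.    0.    1. ]]
```

```bash
cat >> h.py <<'E'
np.set_printoptions(precision=3,suppress=True)
def st():
    s=sensors.sense(); M=R.from_rotvec(s["tcp_rot"]).as_matrix(); return s,M
def go(target,yaw=None):
    "shift in tool cm (now), turn about tool y to bring x axis to yaw"
    s,M=st(); cy=np.arctan2(M[1,0],M[0,0])
    print("t",round(s["time_s"],2),"pos",np.array(s["eef_pos"]),"yaw",round(cy,3),"q",np.array(s["q"]),"tilt y",M[:,1],"gap",round(s["finger_gap"],1))
    print("shift cm",M.T@(np.array(target)-s["eef_pos"])/10)
    if yaw is not None: print("turn y", -((yaw-cy+np.pi)%(2*np.pi)-np.pi))
E
python3 -c "
from h import *
go([490,257.6,130],.521)"
```

```text
t 1.0 pos [246.542 491.637 210.89 ] yaw -0.465 q [0.953 0.259 0.021 1.334 0.    1.418] tilt y [ 0.  0. -1.] gap 85.4
shift cm [ 32.254   8.089 -10.007]
turn y -0.9858428919120916
```

Request:
servo_tool(plan=[[1, 3.2, 0.8, -1, 0, 0, 0], [1, 3.2, 0.8, -1, 0, 0, 0], [1, 3.2, 0.8, -1, 0, 0, 0], [1, 3.2, 0.8, -1, 0, 0, 0], [1, 3.2, 0.8, -1, 0, 0, 0], [1, 3.2, 0.8, -1, 0, 0, 0], [1, 3.2, 0.8, -1, 0, 0, 0], [1, 3.2, 0.8, -1, 0, 0, 0]])

```text
time_s: 1.67
eef_pos: [440.5, 304.1, 146.7]
tcp_rot: [-1.54, 0.364, -0.365]
contact_force: [0.7, 0.6, 0.6]
finger_gap: 85.3
```

Request:
servo_tool(plan=[[1, 3.2, 0.8, -1, 0, 0, 0], [1, 3.2, 0.8, -1, 0, 0, 0], [1, 0, 0, 0, 0, -0.12, 0], [1, 0, 0, 0, 0, -0.12, 0], [1, 0, 0, 0, 0, -0.12, 0], [1, 0, 0, 0, 0, -0.12, 0], [1, 0, 0, 0, 0, -0.12, 0], [1, 0, 0, 0, 0, -0.12, 0]])

```text
time_s: 2.33
eef_pos: [487.8, 258.8, 130.9]
tcp_rot: [-1.561, -0.205, 0.205]
contact_force: [-0.2, -0.4, -0.1]
finger_gap: 85.4
```

Request:
servo_tool(plan=[[1, 0, 0, 0, 0, -0.12, 0], [1, 0, 0, 0, 0, -0.12, 0], [1, 0, 0, 0, 0, 0, 0]])

```text
time_s: 2.58
eef_pos: [487.8, 258.8, 130.9]
tcp_rot: [-1.535, -0.393, 0.392]
contact_force: [0.8, -0.2, -0.3]
finger_gap: 85.3
```

```bash
python3 - <<'E'
from h import *
go([490,257.6,18],.521)
p=cams.read_camera("wrist"); im=p["image"].copy()
b=im.astype(int); g=((b[...,1]-b[...,2]>25)&(b[...,1]-b[...,0]>15)).astype(np.uint8)
g=cv2.morphologyEx(g,cv2.MORPH_OPEN,np.ones((3,3)))
n,l,s,_=cv2.connectedComponentsWithStats(g); i=1+np.argmax(s[1:,4]); pts=np.argwhere(l==i)[:,::-1]
W=at_z(p,pts,3.2)[:,:2].astype(np.float32); r=cv2.minAreaRect(W); print(s[i],r)
for q in nets.outline_of("board",p)[:2]: print(q["score"],q["extent"])
bx=proj(p,np.c_[cv2.boxPoints(r),np.full(4,3.2)]); cv2.polylines(im,[bx.astype(int)],True,(0,0,255))
cv2.imwrite("pics/w2.png",im)
E
```

```text
t 2.58 pos [487.799 258.822 130.886] yaw 0.501 q [ 0.336  0.297 -0.131  1.142  0.    -0.165] tilt y [ 0.  0. -1.] gap 85.3
shift cm [ 0.134 11.289 -0.213]
turn y -0.020321209375142146
[ 273  127   86   92 4391] ((485.514892578125, 252.50332641601562), (77.83578491210938, 69.45276641845703), 30.48360824584961)
0.97 [443.5, 32.0, 107.3, 63.8]
0.75 [470.7, 266.5, 79.8, 90.4]
```

View pics/w2.png

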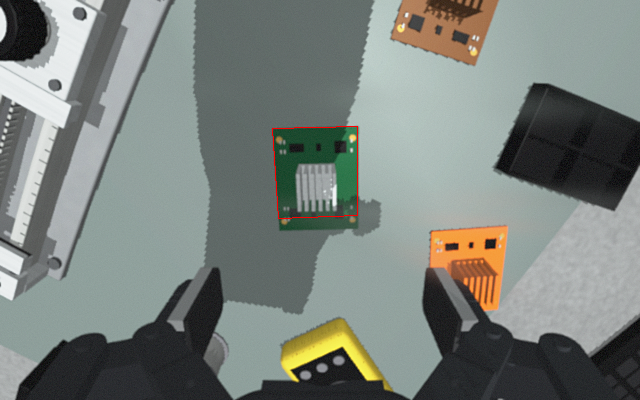

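The wrist view shows the green finned board with corners (273,128), (357,127), (356,229) and (280,230). The heat sink is at about (317,187). My mask lost the shadowed strip, so I use the corners instead.

```bash
python3 - <<'E'
from h import *
p=cams.read_camera("wrist")
w=at_z(p,[[273,128],[357,127],[356,230],[280,230.5]],3.2)
print(w,"c",w.mean(0)); r=cv2.minAreaRect(w[:,:2].astype(np.float32)); print(r)
c=w.mean(0); yaw=np.arctan2(*(w[2]+w[3]-w[0]-w[1])[[1,0]]); print("yaw",yaw)
ax=np.array([np.cos(.521),np.sin(.521),0]); ay=np.array([-ax[1],ax[0],0])
for z in (3.2,35.2): print(proj(p,[[*(r[0]),z]]+[c*[1,1,0]+[0,0,z]+i*15*ax+j*15*ay for i in(-1,1) for j in (-1,1)]))
go([*c[:2],18],yaw)
E
```

```text
[[468.079 203.371   3.2  ]
 [435.386 262.85    3.2  ]
 [514.43  307.32    3.2  ]
 [546.725 248.022   3.2  ]] c [491.155 255.391   3.2  ]
((491.25494384765625, 255.34564208984375), (91.36550903320312, 67.86930847167969), 29.361709594726562)
yaw 0.5144091650053192
[[316.43  181.349]
 [297.922 164.517]
 [333.916 163.466]
 [299.713 198.518]
 [334.59  197.539]]
[[315.779 193.187]
 [295.156 174.641]
 [335.242 173.483]
 [297.252 212.016]
 [335.936 210.948]]
t 2.73 pos [487.747 258.829 130.896] yaw 0.491 q [ 0.336  0.297 -0.131  1.142  0.    -0.155] tilt y [-0.  0. -1.] gap 85.7
shift cm [ 0.139 11.29  -0.464]
turn y -0.02333049100518725
```

Request:
servo_tool(plan=[[1, 0.14, 0, -0.45, 0, -0.02, 0], [1, 0, 2.5, 0, 0, 0, 0], [1, 0, 2.5, 0, 0, 0, 0], [1, 0, 2.5, 0, 0, 0, 0], [1, 0, 2.5, 0, 0, 0, 0], [1, 0, 1.3, 0, 0, 0, 0], [1, 0, 0, 0, 0, 0, 0]], force=50)

```text
time_s: 3.32
eef_pos: [489.3, 254.9, 15.0]
tcp_rot: [-1.534, -0.397, 0.405]
contact_force: [-1.0, -0.0, 0.7]
finger_gap: 85.4
```

Request:
servo_tool(plan=[[0.2, 0, 0, 0, 0, 0, 0], [0.2, 0, 0, 0, 0, 0, 0], [0.2, 0, 0, 0, 0, 0, 0], [0, 0, 0, 0, 0, 0, 0], [0, 0, 0, 0, 0, 0, 0], [0, 0, 0, 0, 0, 0, 0], [0, 0, 0, 0, 0, 0, 0]])

```text
time_s: 3.9
eef_pos: [491.2, 255.6, 18.2]
tcp_rot: [-1.533, -0.404, 0.403]
contact_force: [-0.3, 0.1, -0.3]
finger_gap: 0.7
```

```bash
python3 - <<'E'
from h import *
s,_=st(); print(s["finger_gap"])
a=cams.read_camera("wrist")["image"]; b=cams.read_camera("scene"); 
b=b["image"][130:240,310:470]
cv2.imwrite("pics/w3.png",np.vstack([cv2.resize(a,(480,300)),cv2.resize(b,(480,290))]))
E
```

```text
0.6729266114011032
```

View pics/w3.png

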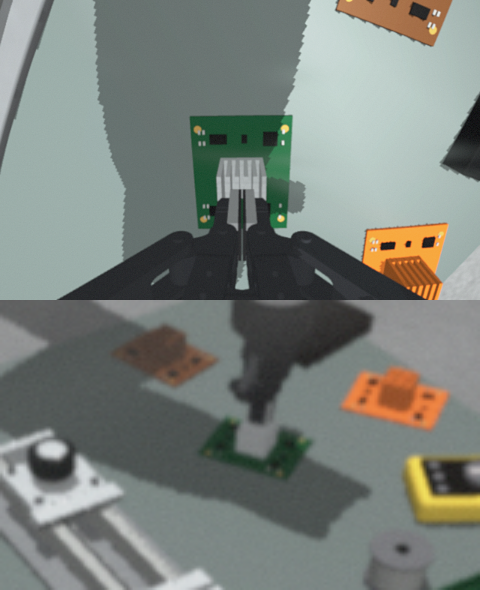

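```bash
python3 - <<'E'
from h import *
s,M=st(); e=np.array(s["eef_pos"]); print(e)
P=[e+M[:,1]*d for d in (8,0,-11,-20,-30,-40)]
a=cams.read_camera("wrist"); b=cams.read_camera("scene"); T=np.array(a["world_from_camera"]);print(T[:3,3],M.T@(T[:3,3]-e))
ua,ub=proj(a,P),proj(b,P); print(ua,ub)
A=a["image"].copy()
for u in ua: cv2.circle(A,tuple(u.astype(int)),2,(0,0,255),-1)
A=cv2.resize(A[140:300,220:440],(770,560) if 0 else (550,400))
B=b["image"].copy()
for u in ub: B[int(round(u[1])),int(round(u[0]))]=(0,0,255)
B=cv2.resize(B[155:205,370:420],(250,250),interpolation=cv2.INTER_NEAREST)
A=np.hstack([A,cv2.copyMakeBorder(B,0,150,0,0,0)]); cv2.imwrite("pics/w4.png",A)
E
```

```text
[491.179 255.536  18.036]
[418.256 214.519 180.44 ] [ -83.63  -162.423    0.223]
[[321.815 242.603]
 [321.795 249.589]
 [321.766 260.19 ]
 [321.739 269.855]
 [321.705 281.825]
 [321.668 295.327]] [[394.806 183.008]
 [395.056 180.907]
 [395.402 177.99 ]
 [395.688 175.58 ]
 [396.008 172.876]
 [396.332 170.145]]
```

View pics/w4.png

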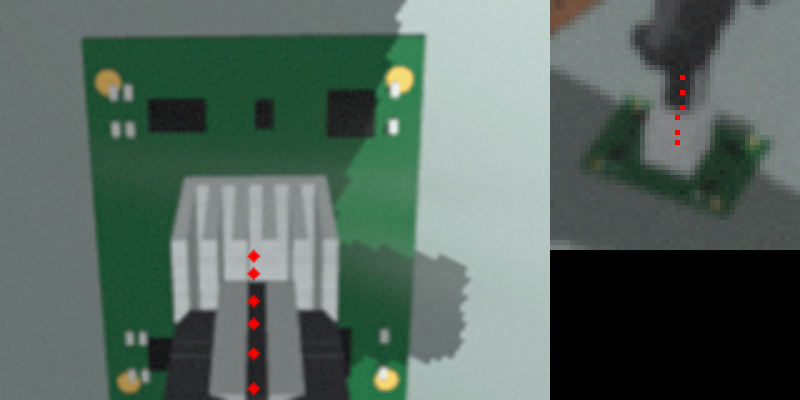

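```bash
python3 - <<'E'
from h import *
a=cams.read_camera("wrist"); b=cams.read_camera("scene")
for ua,ub in (([322,253],[396.5,176.4]),([322,253],[396.5,178])):
    o1,d1=ray(a,[ua]); o2,d2=ray(b,[ub]); A=np.c_[d1[0],-d2[0]]; t=np.linalg.lstsq(A,o2-o1,rcond=None)[0]
    print(o1+d1[0]*t[0],o2+d2[0]*t[1])
s,M=st(); print(s["contact_force"],s["torque"],s["tau"],s["q"])
E
```

```text
[487.542 253.612  29.329] [490.088 259.943  32.137]
[489.454 254.691  25.164] [491.377 259.493  27.29 ]
[0.027 0.365 0.121] [-0.063  0.015  0.035] [  0.003 -59.826  28.379   0.003  -0.      0.001] [ 0.328  0.391 -0.306  0.874  0.    -0.187]
```

```bash
python3 - <<'E'
from h import *
a=cams.read_camera("wrist")
c=np.array([[83,38],[425,35],[130,382],[386,380]])*.4+[220,140]
w=at_z(a,c,3.2); print(w, np.linalg.norm(w[0]-w[1]))
c=np.array([[172,240],[338,240],[185,178],[327,178]])*.4+[220,140]
for z in (35.2,3.2): w=at_z(a,c,z); print(z,w, np.linalg.norm(w[0]-w[1]),np.linalg.norm(w[2]-w[3]))
E
```

```text
[[468.629 202.895   3.2  ]
 [434.009 262.756   3.2  ]
 [536.498 247.882   3.2  ]
 [506.676 299.425   3.2  ]] 69.15188009297414
35.2 [[484.738 234.981  35.2  ]
 [470.111 260.798  35.2  ]
 [473.1   231.425  35.2  ]
 [460.903 252.953  35.2  ]] 29.671928023096747 24.743731923425287
3.2 [[499.401 239.496   3.2  ]
 [481.549 271.006   3.2  ]
 [485.197 235.155   3.2  ]
 [470.311 261.432   3.2  ]] 36.21572928308464 30.200676413560053
```

Camera measurements agree with each other: the board's width comes out at 69 mm and the sink is centred under the TCP. But the shut pads float just above the sink. In the open view, the pad tips triangulate to about 37 mm behind the TCP, so the fingers reach about 30 mm less than stated. I'll open partly, go lower and watch the force.

Request:
servo_tool(plan=[[0.62, 0, 0, 0, 0, 0, 0], [0.62, 0, 0, 0, 0, 0, 0], [0.62, 0, 0, 0, 0, 0, 0], [0.62, 0, 0, 0, 0, 0, 0], [0.62, 0, 0.8, 0, 0, 0, 0], [0.62, 0, 0.8, 0, 0, 0, 0], [0.62, 0, 0.4, 0, 0, 0, 0], [0.62, 0, 0, 0, 0, 0, 0]])

```text
time_s: 4.92
eef_pos: [490.2, 255.2, -3.7]
tcp_rot: [-1.533, -0.402, 0.406]
contact_force: [-0.5, 0.3, -0.5]
finger_gap: 53.3
```

```bash
python3 - <<'E'
from h import *
go([491,255.4,-10]); s,_=st(); print(s["contact_force"])
a=cams.read_camera("wrist"); cv2.imwrite("pics/w5.png",a["image"])
b=cams.read_camera("scene"); cv2.imwrite("pics/w5s.png",b["image"])
cv2.imwrite("pics/w5v.png",np.vstack([cv2.resize(a["image"][120:400,140:500],(540,420)),cv2.copyMakeBorder(cv2.resize(b["image"][150:210,340:440],(300,180)),0,0,0,240,0)]))
E
```

```text
t 4.92 pos [490.247 255.204  -3.667] yaw 0.515 q [ 0.328  0.414 -0.334  0.825  0.    -0.187] tilt y [-0.002 -0.001 -1.   ] gap 53.3
shift cm [ 0.077  0.633 -0.02 ]
[-0.523  0.253 -0.492]
```

View pics/w5v.png

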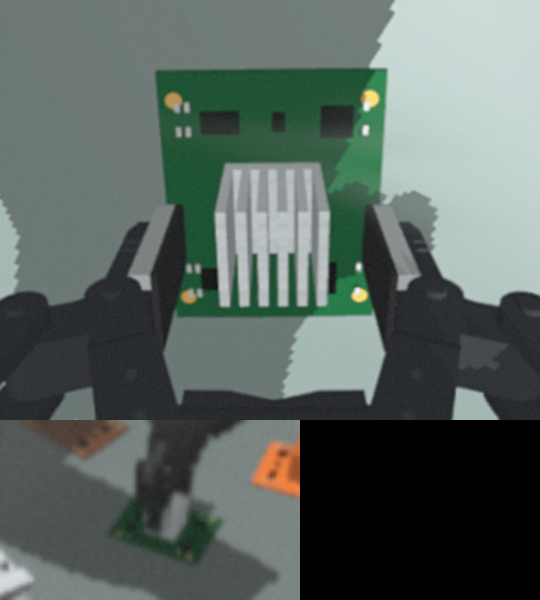

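The picture shows the pads straddling the heat sink, with tips at (185,205) and (365,205) in the crop and no contact. At this 53 mm gap the tips are about 20 mm behind the reported TCP, so tip height is about 17 mm. I'll go 4 mm lower and close.

Request:
servo_tool(plan=[[0.62, 0.05, 0.4, 0, 0, 0, 0], [0.5, 0, 0, 0, 0, 0, 0], [0.4, 0, 0, 0, 0, 0, 0], [0, 0, 0, 0, 0, 0, 0], [0, 0, 0, 0, 0, 0, 0], [0, 0, 0, 0, 0, 0, 0], [0, 0, 0, 0, 0, 0, 0]], force=50)

```text
time_s: 5.6
eef_pos: [491.7, 255.8, -5.9]
tcp_rot: [-1.533, -0.404, 0.403]
contact_force: [-0.0, -0.3, 2.2]
finger_gap: 29.2
```

Request:
servo_tool(plan=[[0, 0, 0, 0, 0, 0, 0], [0, 0, -0.5, 0, 0, 0, 0], [0, 0, -0.5, 0, 0, 0, 0], [0, 0, 0, 0, 0, 0, 0]])

```text
time_s: 5.93
eef_pos: [491.9, 255.9, 4.8]
tcp_rot: [-1.533, -0.405, 0.403]
contact_force: [0.2, 1.1, -1.3]
finger_gap: 28.9
```

Request:
servo_tool(plan=[[0, 0, -2, 0, 0, 0, 0], [0, 0, -3.1, 0, 0, 0, 0], [0, 0, -3.1, 0, 0, 0, 0], [0, 0, -3.1, 0, 0, 0, 0], [0, 0, -3.1, 0, 0, 0, 0], [0, 0, -3.1, 0, 0, 0, 0], [0, 0, 0, 0, 0, 0.11, 0], [0, 0, 0, 0, 0, 0.11, 0]])

```text
time_s: 6.6
eef_pos: [492.4, 256.1, 181.2]
tcp_rot: [-1.558, -0.231, 0.225]
contact_force: [0.6, 0.0, -2.3]
finger_gap: 28.8
```

Request:
servo_tool(plan=[[0, 0, 0, 0, 0, 0.11, 0], [0, 0, 0, 0, 0, 0.11, 0], [0, 0, 0, 0, 0, 0.11, 0], [0, 0, 0, -2.5, 0, 0, 0], [0, 0, 0, -3.2, 0, 0, 0], [0, 0, 0, -3.2, 0, 0, 0], [0, 0, 0, -2.2, 0, 0, 0], [0, 0, 0, 0, 0, 0, 0]])

```text
time_s: 7.27
eef_pos: [487.4, 141.7, 179.0]
tcp_rot: [-1.572, 0.03, -0.029]
contact_force: [1.1, 1.1, -1.8]
finger_gap: 28.7
```

Request:
servo_tool(plan=[[0, 0, 0, 0, 0, 0, 0], [0, 0, 0, 0, 0, 0, 0]])

```text
time_s: 7.43
eef_pos: [487.8, 145.0, 179.0]
tcp_rot: [-1.57, 0.028, -0.028]
contact_force: [0.4, -0.3, -1.5]
finger_gap: 29.1
```

```bash
python3 - <<'E'
from h import *
go([578,32.5,104],-.04); s,_=st(); print(s["contact_force"])
a=cams.read_camera("wrist"); cv2.imwrite("pics/w6.png",a["image"])
cv2.imwrite("pics/w6v.png",cv2.resize(a["image"],(800,500),interpolation=cv2.INTER_CUBIC))
import pickle; pickle.dump(a,open("w6.pkl","wb"))
E
```

```text
t 7.43 pos [487.761 145.035 178.964] yaw -0.035 q [ 0.124  0.2   -0.138  1.232  0.     0.159] tilt y [ 0.  0. -1.] gap 29.1
shift cm [  9.415   7.494 -10.931]
turn y 0.004692654345140657
[ 0.406 -0.329 -1.531]
```

View pics/w6v.png

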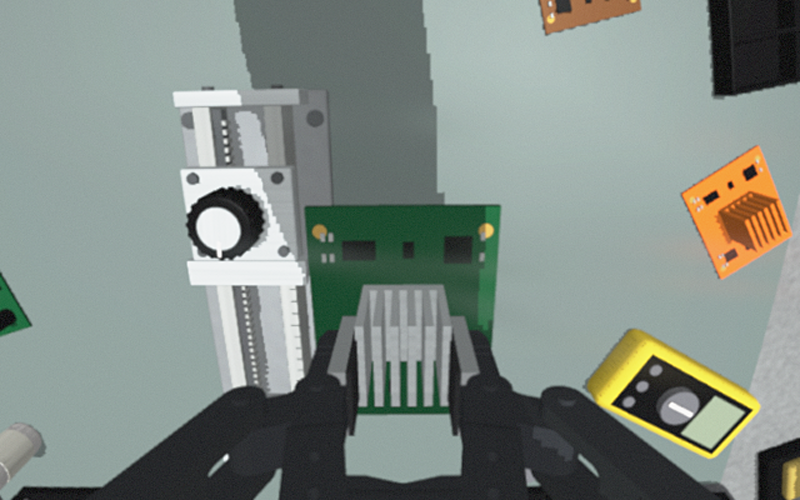

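The held board is level and square in the hand, with its edge at (306..500, 206). The saddle's jaw front edge runs (188,284)–(308,283) in the 1.25x view and the knob is at about (218,228). The gripper hides the far jaw, so I take that from the top camera.

```bash
python3 - <<'E'
from h import *
import pickle; a=pickle.load(open("w6.pkl","rb"))
f=lambda L:np.array(L)/1.25
w=at_z(a,f([[188,284.5],[308,283]]),56); print("moving lip edge",w,w.mean(0),np.linalg.norm(w[0]-w[1]))
print("saddle back",at_z(a,f([[181,168],[291,167]]),56))
w=at_z(a,f([[174,93],[299,90]]),56);print("end",w)
# board in hand corners (underside ~ TCP+6..top +9)
w=at_z(a,f([[306,206],[500,206]]),179+6+3.2); print("board -x edge",w,w.mean(0),np.linalg.norm(w[0]-w[1]))
print("knobtop",at_z(a,f([[218,229]]),92))
p=cams.read_camera("top"); t=p["image"]
cv2.imwrite("pics/t2v.png",cv2.resize(t[125:240,295:350],(385,805)[::1],interpolation=cv2.INTER_CUBIC)[:600])
g=cv2.cvtColor(t,cv2.COLOR_BGR2GRAY)
for c in (313,317,321,325,329,333,337): print(c,g[132:160,c])
print(at_z(p,[[325,r] for r in (140,145,150,151,152,153)],56))
E
```

```text
moving lip edge [[524.678  -8.37   56.   ]
 [526.181  77.825  56.   ]] [525.429  34.728  56.   ] 86.20773348898771
saddle back [[442.577   2.634  56.   ]
 [445.249  75.159  56.   ]]
end [[395.889   6.43   56.   ]
 [398.453  85.103  56.   ]]
board -x edge [[440.121 112.689 188.2  ]
 [442.542 181.182 188.2  ]] [441.332 146.936 188.2  ] 68.53612114090897
knobtop [[474.536  36.667  92.   ]]
313 [127 127 127 166 202 214 212 215 218 216 220 167  70 170 212 213 216 212
 196 142 114 135 139 140 140 140 145 147]
317 [129 127 128 116  92  82  78  76  90 120 191 166 133 174 198 210 215 209
 216 171 154 183 181 180 175 175 172 170]
321 [129 126 127 123 175 212 214 214 214 214 217 168  97 137 188 209 213 217
 216 161 108 137 144 140 142 143 145 147]
325 [129 126 127 117 174 212 213 214 217 213 215 194 131 107 175 210 214 216
 215 165  93 121 143 142 143 142 143 144]
329 [129 130 126 129 183 214 214 215 212 212 214 198 141  80 168 210 213 217
 215 187 124  83  79  85  88  93  96 105]
333 [126 128 129 127 120 101  86  82  81  90 148 203 168 147 203 216 212 216
 215 202 148 149 174 177 174 177 176 177]
337 [127 128 128 128 141 184 208 211 212 211 213 219 166  69 145 201 208 206
 206 209 160 124 145 146 142 145 144 144]
[[679.482  30.131  56.   ]
 [664.03   29.852  56.   ]
 [648.628  29.573  56.   ]
 [645.554  29.518  56.   ]
 [642.481  29.462  56.   ]
 [639.411  29.407  56.   ]]
```

View pics/t2v.png

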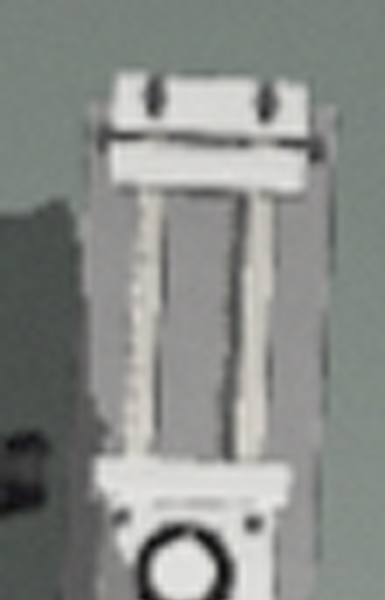

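Request:
servo_tool(plan=[[0, 1.3, 0, -1.4, 0, 0, 0], [0, 2.5, 0, -2.7, 0, 0, 0], [0, 2.5, 0, -2.7, 0, 0, 0], [0, 2.5, 0, -2.7, 0, 0, 0], [0, 1.5, 0, -1.43, 0, 0, 0], [0, 0, 2, 0, 0, 0, 0], [0, 0, 3, 0, 0, 0, 0], [0, 0, 3, 0, 0, 0, 0]])

```text
time_s: 8.2
eef_pos: [587.8, 32.5, 98.1]
tcp_rot: [-1.571, 0.026, -0.028]
contact_force: [1.0, 0.3, -2.4]
finger_gap: 29.1
```

Request:
servo_tool(plan=[[0, 0, 3, 0, 0, 0, 0], [0, 0, 2, 0, 0, 0, 0], [0, 0, 0, 0, 0, 0, 0], [0, 0, 0, 0, 0, 0, 0], [0, 0, 0, 0, 0, 0, 0]])

```text
time_s: 8.62
eef_pos: [587.8, 32.6, 50.2]
tcp_rot: [-1.571, 0.025, -0.028]
contact_force: [0.2, -0.7, -1.7]
finger_gap: 29.1
```

```bash
python3 - <<'E'
from h import *
go([587,32.2,36],-.037); s,_=st(); print(s["contact_force"])
a=cams.read_camera("wrist"); cv2.imwrite("pics/w7.png",a["image"])
import pickle; pickle.dump(a,open("w7.pkl","wb"))
E
```

```text
t 8.62 pos [587.766  32.576  50.185] yaw -0.034 q [-0.087  0.412 -0.175  0.982  0.    -0.053] tilt y [ 0.002 -0.    -1.   ] gap 29.1
shift cm [-0.078  1.418 -0.04 ]
turn y 0.0031392670602694572
[ 0.211 -0.688 -1.698]
```

View pics/w7.png

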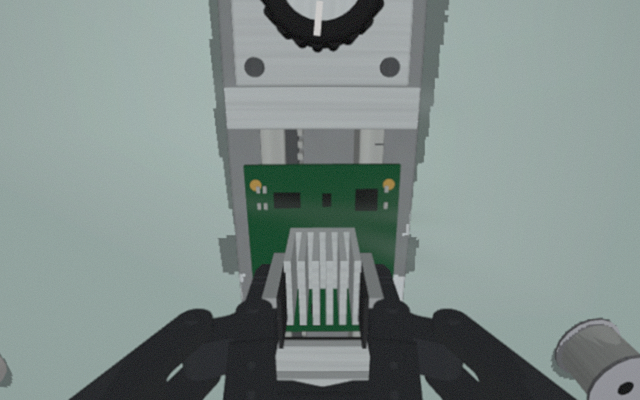

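The wrist view shows the board centred on the jaws: board columns 244–400 and moving jaw columns 225–419, both centred on 322. There is a gap to the moving lip (row 128 against 164) and to the far jaw (row about 340 against 332).

```bash
python3 - <<'E'
from h import *
import pickle; a=pickle.load(open("w7.pkl","rb"))
print("lip",at_z(a,[[225,128.5],[419,127.5]],56))
print("board -x",at_z(a,[[244,164.5],[400,164.5]],59.4))
print("board +x",at_z(a,[[322,332]],59.4),"far lip",at_z(a,[[322,338],[322,341],[322,345]],56),"far top back",at_z(a,[[322,375]],56))
print(a["image"][322:350,322].sum(1), a["image"][322:350,322,1])
E
```

```text
lip [[524.35   -7.727  56.   ]
 [526.782  77.183  56.   ]]
board -x [[540.006  -0.186  59.4  ]
 [542.336  68.612  59.4  ]]
board +x [[631.603  31.141  59.4  ]] far lip [[638.503  30.907  56.   ]
 [640.561  30.837  56.   ]
 [643.332  30.743  56.   ]] far top back [[665.212  30.     56.   ]]
[141 129 151 150 141 150 147 143 160 249 328 361 356 351 290 164  95 190
 300 367 388 377 377 390 436 478 508 505] [ 74  71  74  74  70  75  74  72  76  92 110 120 120 117  97  57  33  62
 101 124 130 127 128 131 148 161 171 171]
```

Request:
servo_tool(plan=[[0, 0, 0.6, 0, 0, 0, 0], [0, 0, 0.5, 0, 0, 0, 0], [0, 0, 0.2, 0, 0, 0, 0], [0, 0, 0, 0, 0, 0, 0], [0, 0, 0, 0, 0, 0, 0]])

```text
time_s: 9.08
eef_pos: [586.9, 32.0, 36.1]
tcp_rot: [-1.571, 0.027, -0.028]
contact_force: [-1.9, 1.3, 1.6]
finger_gap: 29.5
```

Request:
servo_tool(plan=[[0, 0, 0.1, 0, 0, 0, 0], [0, 0, 0, 0, 0, 0, 0], [0, 0, 0, 0, 0, 0, 0]])

```text
time_s: 9.33
eef_pos: [587.0, 32.0, 36.1]
tcp_rot: [-1.571, 0.026, -0.028]
contact_force: [-3.9, 1.7, 11.4]
finger_gap: 28.9
```

Resting on the bars. Release and lift.

Request:
servo_tool(plan=[[0, 0, -0.1, 0, 0, 0, 0], [0.45, 0, 0, 0, 0, 0, 0], [0.6, 0, 0, 0, 0, 0, 0], [0.6, 0, 0, 0, 0, 0, 0], [0.6, 0, 0, 0, 0, 0, 0], [0.6, 0, -1, 0, 0, 0, 0], [0.6, 0, -3, 0, 0, 0, 0], [0.6, 0, -3, 0, 0, 0, 0]])

```text
time_s: 10.0
eef_pos: [586.0, 32.1, 106.3]
tcp_rot: [-1.57, 0.03, -0.025]
contact_force: [1.2, -0.4, 0.1]
finger_gap: 51.4
```

Request:
servo_tool(plan=[[0.6, 0, -3, 0, 0, 0, 0], [0.6, 0, -2, 0, 0, 0, 0], [0.6, 0, 0, 0, 0, 0, 0], [0.6, 0, 0, 0, 0, 0, 0]])

```text
time_s: 10.33
eef_pos: [587.5, 32.0, 157.5]
tcp_rot: [-1.571, 0.025, -0.03]
contact_force: [-0.1, -0.1, -0.5]
finger_gap: 51.3
```

```bash
python3 - <<'E'
from h import *
go([474,36.6,105],-.037); s,_=st(); print(s["contact_force"])
a=cams.read_camera("wrist"); cv2.imwrite("pics/w8.png",a["image"])
import pickle; pickle.dump(a,open("w8.pkl","wb"))
E
```

```text
t 10.33 pos [587.452  31.969 157.486] yaw -0.035 q [-0.088  0.341  0.004  1.23  -0.    -0.053] tilt y [ 0.003 -0.    -1.   ] gap 51.3
shift cm [-11.369   5.216   0.069]
turn y 0.002214919562093076
[-0.051 -0.139 -0.48 ]
```

View pics/w8.png

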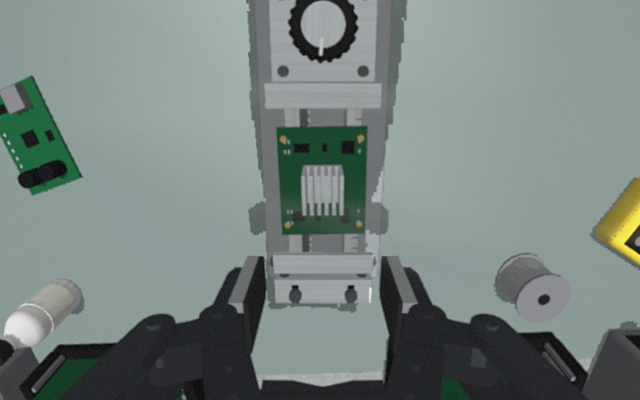

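The board lies square between the jaws: corners (279,127)–(368,127) and (282,234)–(364,234). The far jaw's lip is at row ~255 and the knob at (323,25).

```bash
python3 - <<'E'
from h import *
import pickle; a=pickle.load(open("w8.pkl","rb"))
print("lip",at_z(a,[[265,107.5],[383,107]],56),"far",at_z(a,[[272,255],[375,254]],56))
print("board",at_z(a,[[278.5,127],[368,127],[364.5,234],[282,235]],45.2))
print("knob",at_z(a,[[323,24.5]],92))
print(a["image"][90:112,330,1],a["image"][226:262,330,1])
E
```

```text
lip [[524.235  -6.987  56.   ]
 [526.813  78.311  56.   ]] far [[643.558 -11.447  56.   ]
 [645.618  74.058  56.   ]]
board [[540.093   0.442  45.2  ]
 [542.454  68.813  45.2  ]
 [632.096  66.447  45.2  ]
 [630.59   -3.288  45.2  ]]
knob [[474.68   36.565  92.   ]]
[161 160 159 155 156 153 151 158 155 159 156 157 157 156 162 159 162 153
 137 120 119 118] [ 80  80  75  82  79  78  77  82 102 116 116 114 119 113 116 115 117 117
 114 115 113 110 114 110 116 112 116 120 126 154 164 163 157 158 162 161]
```

Request:
servo_tool(plan=[[0.75, -1.9, 0, 0, 0, 0, 0], [0.75, -3.3, 0, 0, 0, 0, 0], [0.75, -3.3, 0, 0, 0, 0, 0], [0.75, -2.8, 0, 0.1, 0, 0, 0], [0.75, 0, 0, 0, 0, -0.12, 0], [0.75, 0, 0, 0, 0, -0.12, 0], [0.75, 0, 0, 0, 0, -0.12, 0], [0.75, 0, 0, 0, 0, -0.12, 0]])

```text
time_s: 11.05
eef_pos: [473.0, 37.1, 154.8]
tcp_rot: [-1.541, -0.352, 0.355]
contact_force: [-0.4, -1.1, 0.8]
finger_gap: 64.1
```

Request:
servo_tool(plan=[[0.75, 0, 0, 0, 0, -0.12, 0], [0.75, 0, 0, 0, 0, -0.12, 0], [0.75, 0, 0, 0, 0, -0.12, 0], [0.75, 0, 0, 0, 0, -0.12, 0], [0.75, 0, 0, 0, 0, -0.12, 0], [0.75, 0, 0, 0, 0, -0.12, 0], [0.75, 0, 0, 0, 0, -0.12, 0], [0.75, 0, 0, 0, 0, -0.12, 0]])

```text
time_s: 11.72
eef_pos: [473.1, 37.0, 154.6]
tcp_rot: [-1.279, -1.089, 1.092]
contact_force: [0.9, 0.3, -0.1]
finger_gap: 64.1
```

Request:
servo_tool(plan=[[0.75, 0, 0, 0, 0, -0.12, 0], [0.75, 0, 0, 0, 0, -0.12, 0], [0.75, 0, 0, 0, 0, -0.12, 0], [0.75, 0, 0, 0, 0, -0.12, 0], [0.75, 0, 0, 0, 0, -0.12, 0], [0.75, 0, 0, 0, 0, 0, 0], [0.75, 0, 0, 0, 0, 0, 0]])

```text
time_s: 12.3
eef_pos: [473.4, 37.0, 155.0]
tcp_rot: [-0.972, -1.518, 1.519]
contact_force: [0.2, -1.1, -0.0]
finger_gap: 64.1
```

```bash
python3 - <<'E'
from h import *
go([474.7,37,51]); s,M=st(); print(s["contact_force"],s["torque"])
import pickle; a=pickle.load(open("w8.pkl","rb"))
# pad tips in w8: gap 51.3, TCP pose then
Mt=R.from_rotvec([-1.571,.025,-.030]).as_matrix(); e=np.array([587.45,31.97,157.49])
o,d=ray(a,[[264.5,257.5],[382.5,257.5]]); k=51.3/np.linalg.norm(d[0]-d[1]); print("tips tool frame", (o+d*k-e)@Mt)
p=cams.read_camera("wrist")
for r in nets.outline_of("knob",p)[:2]: print(r["score"],r["extent"])
cv2.imwrite("pics/w9.png",p["image"])
E
```

```text
t 12.3 pos [473.372  36.991 154.966] yaw 2.001 q [-0.099  0.157 -0.256  1.159 -0.    -2.1  ] tilt y [-0.002  0.    -1.   ] gap 64.1
shift cm [-0.064 10.396 -0.138]
[ 0.242 -1.074 -0.006] [0.018 0.002 0.019]
tips tool frame [[ -8.904 -24.672 -24.921]
 [ -8.926 -24.731  26.379]]
0.95 [320.6, 198.4, 64.1, 63.2]
0.57 [308.2, 174.2, 141.1, 132.5]
```

Request:
servo_tool(plan=[[0.75, -0.06, 1, -0.14, 0, 0, 0], [0.75, 0, 2.5, 0, 0, 0, 0], [0.75, 0, 2.5, 0, 0, 0, 0], [0.75, 0, 2.5, 0, 0, 0, 0], [0.75, 0, 1.5, 0, 0, 0, 0], [0.75, 0, 0.6, 0, 0, 0, 0], [0.75, 0, 0, 0, 0, 0, 0], [0.75, 0, 0, 0, 0, 0, 0]])

```text
time_s: 13.07
eef_pos: [475.6, 37.0, 50.0]
tcp_rot: [-0.972, -1.521, 1.521]
contact_force: [0.1, -0.2, -0.2]
finger_gap: 63.9
```

```bash
python3 - <<'E'
from h import *
go([474.7,37,49]); s,M=st(); print(s["contact_force"],s["torque"])
p=cams.read_camera("wrist"); b=cams.read_camera("scene"); cv2.imwrite("pics/w10.png",p["image"])
cv2.imwrite("pics/w10v.png",np.hstack([p["image"][60:400,140:500],cv2.resize(b["image"][160:245,285:375],(360,340))]))
E
```

```text
t 13.07 pos [475.612  37.005  50.003] yaw 2.005 q [-0.099  0.245 -0.436  0.89  -0.    -2.103] tilt y [-0.  0. -1.] gap 63.9
shift cm [0.038 0.1   0.083]
[ 0.143 -0.157 -0.213] [-0.021 -0.065  0.018]
```

View pics/w10v.png

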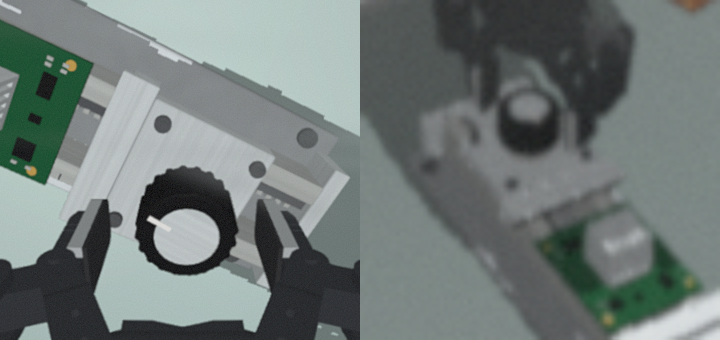

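The pads straddle the knob. Knob columns 136–238 have their centre ~2 mm towards +z of the pads' middle (182). I'll correct that and close.

Request:
servo_tool(plan=[[0.75, 0.03, 0.1, 0.15, 0, 0, 0], [0.6, 0, 0, 0, 0, 0, 0], [0.5, 0, 0, 0, 0, 0, 0], [0.4, 0, 0, 0, 0, 0, 0], [0.2, 0, 0, 0, 0, 0, 0], [0.2, 0, 0, 0, 0, 0, 0], [0.2, 0, 0, 0, 0, 0, 0], [0.2, 0, 0, 0, 0, 0, 0]], force=60)

```text
time_s: 13.83
eef_pos: [474.2, 36.6, 49.6]
tcp_rot: [-0.972, -1.522, 1.521]
contact_force: [-2.2, -0.8, 6.8]
finger_gap: 38.3
```

```bash
python3 - <<'E'
from h import *
go([474.7,37,49]); s,M=st(); print(s["contact_force"],s["torque"],M.T@np.array(s["contact_force"]))
E
```

```text
t 13.83 pos [474.191  36.616  49.637] yaw 2.005 q [-0.1    0.242 -0.441  0.887 -0.    -2.105] tilt y [ 0.001 -0.    -1.   ] gap 38.3
shift cm [ 0.013  0.064 -0.062]
[-2.201 -0.797  6.796] [0.042 0.451 0.001] [ 0.199 -6.798  2.326]
```

```bash
python3 - <<'E'
import numpy as np
ex=np.zeros(2); L=[]
for i in range(32):
    a=-.037-(2.005-.12*i-.06); v=.12*np.array([np.cos(a),np.sin(a)])
    # carry rounding error in world-ish frame approx (tool frame, small turn)
    c,s=np.cos(.12),np.sin(.12); ex=np.array([c*ex[0]-s*ex[1],s*ex[0]+c*ex[1]])
    r=np.round(v+ex,2); ex=v+ex-r; L.append([0.2,r[0],0,r[1],0,.12,0])
for k in range(0,32,8): print([[float(x) for x in q] for q in L[k:k+8]])
E
```

```text
[[0.2, -0.05, 0.0, -0.11, 0.0, 0.12, 0.0], [0.2, -0.03, 0.0, -0.11, 0.0, 0.12, 0.0], [0.2, -0.02, 0.0, -0.12, 0.0, 0.12, 0.0], [0.2, -0.01, 0.0, -0.12, 0.0, 0.12, 0.0], [0.2, 0.01, 0.0, -0.12, 0.0, 0.12, 0.0], [0.2, 0.02, 0.0, -0.12, 0.0, 0.12, 0.0], [0.2, 0.04, 0.0, -0.11, 0.0, 0.12, 0.0], [0.2, 0.05, 0.0, -0.11, 0.0, 0.12, 0.0]]
[[0.2, 0.06, 0.0, -0.11, 0.0, 0.12, 0.0], [0.2, 0.08, 0.0, -0.09, 0.0, 0.12, 0.0], [0.2, 0.08, 0.0, -0.08, 0.0, 0.12, 0.0], [0.2, 0.1, 0.0, -0.08, 0.0, 0.12, 0.0], [0.2, 0.1, 0.0, -0.06, 0.0, 0.12, 0.0], [0.2, 0.11, 0.0, -0.05, 0.0, 0.12, 0.0], [0.2, 0.11, 0.0, -0.04, 0.0, 0.12, 0.0], [0.2, 0.12, 0.0, -0.02, 0.0, 0.12, 0.0]]
[[0.2, 0.12, 0.0, -0.0, 0.0, 0.12, 0.0], [0.2, 0.12, 0.0, 0.0, 0.0, 0.12, 0.0], [0.2, 0.12, 0.0, 0.02, 0.0, 0.12, 0.0], [0.2, 0.11, 0.0, 0.04, 0.0, 0.12, 0.0], [0.2, 0.11, 0.0, 0.05, 0.0, 0.12, 0.0], [0.2, 0.11, 0.0, 0.06, 0.0, 0.12, 0.0], [0.2, 0.09, 0.0, 0.07, 0.0, 0.12, 0.0], [0.2, 0.09, 0.0, 0.09, 0.0, 0.12, 0.0]]
[[0.2, 0.07, 0.0, 0.09, 0.0, 0.12, 0.0], [0.2, 0.06, 0.0, 0.1, 0.0, 0.12, 0.0], [0.2, 0.05, 0.0, 0.11, 0.0, 0.12, 0.0], [0.2, 0.04, 0.0, 0.12, 0.0, 0.12, 0.0], [0.2, 0.02, 0.0, 0.12, 0.0, 0.12, 0.0], [0.2, 0.01, 0.0, 0.12, 0.0, 0.12, 0.0], [0.2, -0.0, 0.0, 0.12, 0.0, 0.12, 0.0], [0.2, -0.02, 0.0, 0.11, 0.0, 0.12, 0.0]]
```

Request:
servo_tool(plan=[[0.2, -0.05, -0.03, -0.11, 0, 0.12, 0], [0.2, -0.03, 0, -0.11, 0, 0.12, 0], [0.2, -0.02, 0, -0.12, 0, 0.12, 0], [0.2, -0.01, 0, -0.12, 0, 0.12, 0], [0.2, 0.01, 0, -0.12, 0, 0.12, 0], [0.2, 0.02, 0, -0.12, 0, 0.12, 0], [0.2, 0.04, 0, -0.11, 0, 0.12, 0], [0.2, 0.05, 0, -0.11, 0, 0.12, 0]])

```text
time_s: 14.5
eef_pos: [484.2, 36.3, 49.7]
tcp_rot: [-1.417, -0.81, 0.809]
contact_force: [1.1, -3.5, 1.9]
finger_gap: 38.0
```

```bash
cat > f.py <<'E'
from h import *
go([474.19+float(__import__("sys").argv[1]),36.6-.037*float(__import__("sys").argv[1]),49.6]); s,M=st(); print(s["contact_force"],s["torque"])
E
python3 f.py 9.6
```

```text
t 14.5 pos [484.205  36.323  49.706] yaw 1.039 q [-0.097  0.257 -0.419  0.893 -0.001 -1.136] tilt y [ 0.001 -0.001 -1.   ] gap 38.0
shift cm [-0.028  0.011  0.032]
[ 1.067 -3.477  1.904] [-0.709 -0.101  0.145]
```

Request:
servo_tool(plan=[[0.2, 0.06, 0, -0.11, 0, 0.12, 0], [0.2, 0.08, 0, -0.09, 0, 0.12, 0], [0.2, 0.08, 0, -0.08, 0, 0.12, 0], [0.2, 0.1, 0, -0.08, 0, 0.12, 0], [0.2, 0.1, 0, -0.06, 0, 0.12, 0], [0.2, 0.11, 0, -0.05, 0, 0.12, 0], [0.2, 0.11, 0, -0.04, 0, 0.12, 0], [0.2, 0.12, 0, -0.02, 0, 0.12, 0]])

```text
time_s: 15.17
eef_pos: [494.1, 35.7, 49.7]
tcp_rot: [-1.573, -0.063, 0.061]
contact_force: [0.3, -7.2, 0.6]
finger_gap: 37.8
```

Request:
servo_tool(plan=[[0.2, 0.12, 0, 0, 0, 0.12, 0], [0.2, 0.12, 0, 0, 0, 0.12, 0], [0.2, 0.12, 0, 0.02, 0, 0.12, 0], [0.2, 0.11, 0, 0.04, 0, 0.12, 0], [0.2, 0.11, 0, 0.05, 0, 0.12, 0], [0.2, 0.11, 0, 0.06, 0, 0.12, 0], [0.2, 0.09, 0, 0.07, 0, 0.12, 0], [0.2, 0.09, 0, 0.09, 0, 0.12, 0]])

```text
time_s: 15.83
eef_pos: [503.5, 35.0, 49.7]
tcp_rot: [-1.463, 0.687, -0.692]
contact_force: [-0.2, -13.6, 1.6]
finger_gap: 38.2
```

```bash
python3 f.py 28.8; python3 - <<'E'
from h import *
p=cams.read_camera("wrist"); cv2.imwrite("pics/w11.png",p["image"])
b=cams.read_camera("top"); g=b["image"][...,1]
print(st()[0]["torque"],st()[0]["contact_force"])
E
```

```text
t 15.83 pos [503.523  34.953  49.723] yaw -0.882 q [-0.094  0.286 -0.376  0.907 -0.005  0.788] tilt y [ 0.001 -0.005 -1.   ] gap 38.2
shift cm [-0.079  0.012 -0.004]
[ -0.247 -13.595   1.635] [-2.611  0.149  0.101]
[-2.507  0.121 -0.106] [ -0.542 -12.379   1.872]
```

Request:
servo_tool(plan=[[0.2, 0.1, 0, 0.07, 0, 0.12, 0], [0.2, 0.08, 0, 0.07, 0, 0.12, 0], [0.2, 0.06, 0, 0.1, 0, 0.12, 0], [0.2, 0.05, 0, 0.11, 0, 0.12, 0], [0.2, 0.02, 0, 0.12, 0, 0.12, 0]])

```text
time_s: 16.35
eef_pos: [509.2, 34.6, 49.7]
tcp_rot: [-1.252, 1.141, -1.147]
contact_force: [-0.6, -11.6, 3.0]
finger_gap: 38.2
```

```bash
python3 f.py 35.3
```

```text
t 16.35 pos [509.196  34.637  49.718] yaw -1.482 q [-0.094  0.295 -0.363  0.911 -0.004  1.388] tilt y [ 0.001 -0.004 -1.   ] gap 38.2
shift cm [-0.063  0.012  0.035]
[ -0.642 -11.575   3.006] [-2.116  0.114  0.154]
```

Request:
servo_tool(plan=[[0.2, 0.01, 0, 0.05, 0, 0.05, 0]])

```text
time_s: 16.43
eef_pos: [509.7, 34.6, 49.7]
tcp_rot: [-1.229, 1.179, -1.184]
contact_force: [-0.8, -9.6, 2.7]
finger_gap: 38.6
```

Request:
servo_tool(plan=[[0.2, 0, 0, 0.05, 0, 0.05, 0]])

```text
time_s: 16.52
eef_pos: [510.1, 34.6, 49.7]
tcp_rot: [-1.207, 1.213, -1.219]
contact_force: [-0.6, -10.3, 2.5]
finger_gap: 38.2
```

```bash
python3 f.py 36.3
```

```text
t 16.52 pos [510.132  34.592  49.719] yaw -1.579 q [-0.094  0.296 -0.361  0.912 -0.004  1.485] tilt y [ 0.001 -0.004 -1.   ] gap 38.2
shift cm [-0.067  0.012  0.035]
[ -0.597 -10.303   2.541] [-2.095  0.156  0.135]
```

Request:
servo_tool(plan=[[0.2, 0.03, 0, 0.05, 0, 0.05, 0]])

```text
time_s: 16.6
eef_pos: [510.6, 34.5, 49.7]
tcp_rot: [-1.183, 1.249, -1.254]
contact_force: [-0.1, -7.8, 2.2]
finger_gap: 38.4
```

```bash
python3 f.py 36.8|tail -1
```

```text
[-0.082 -7.815  2.203] [-1.512  0.194  0.126]
```

Request:
servo_tool(plan=[[0.2, 0, 0, 0.05, 0, 0.05, 0]])

```text
time_s: 16.68
eef_pos: [511.0, 34.5, 49.7]
tcp_rot: [-1.158, 1.286, -1.291]
contact_force: [0.2, -8.5, 1.8]
finger_gap: 38.3
```

```bash
python3 f.py 36.8|tail -1
```

```text
[ 0.196 -8.517  1.822] [-1.689  0.151  0.19 ]
```

Request:
servo_tool(plan=[[0.2, 0, 0, 0.05, 0, 0.05, 0]])

```text
time_s: 16.77
eef_pos: [511.5, 34.5, 49.7]
tcp_rot: [-1.132, 1.322, -1.327]
contact_force: [-0.8, -8.9, 2.7]
finger_gap: 38.4
```

```bash
python3 f.py 37.8
```

```text
t 16.77 pos [511.525  34.52   49.718] yaw -1.728 q [-0.094  0.298 -0.358  0.913 -0.003  1.634] tilt y [ 0.001 -0.003 -1.   ] gap 38.4
shift cm [-0.075  0.012  0.035]
[-0.751 -8.908  2.69 ] [-1.677  0.227  0.204]
```

Request:
servo_tool(plan=[[0.2, -0.01, 0, 0.05, 0, 0.05, 0]])

```text
time_s: 16.85
eef_pos: [512.0, 34.5, 49.7]
tcp_rot: [-1.105, 1.358, -1.363]
contact_force: [-1.5, -8.9, 2.1]
finger_gap: 38.1
```

```bash
python3 f.py 37.8|tail -1
```

```text
[-1.467 -8.947  2.055] [-1.698  0.23   0.22 ]
```

Request:
servo_tool(plan=[[0.2, 0, 0, 0.02, 0, 0.025, 0]])

```text
time_s: 16.93
eef_pos: [512.2, 34.5, 49.7]
tcp_rot: [-1.092, 1.376, -1.381]
contact_force: [-0.3, -8.4, 1.8]
finger_gap: 38.0
```

```bash
python3 f.py 37.8
```

```text
t 16.93 pos [512.224  34.533  49.721] yaw -1.803 q [-0.094  0.299 -0.356  0.914 -0.003  1.709] tilt y [ 0.001 -0.003 -1.   ] gap 38.0
shift cm [-0.06   0.012 -0.038]
[-0.325 -8.436  1.821] [-1.66   0.148  0.243]
```

Request:
servo_tool(plan=[[0.2, -0.01, 0, 0.04, 0, 0.04, 0]])

```text
time_s: 17.02
eef_pos: [512.6, 34.5, 49.7]
tcp_rot: [-1.07, 1.403, -1.409]
contact_force: [-0.7, -8.7, 2.9]
finger_gap: 37.9
```

```bash
python3 f.py 37.8|tail -1
```

```text
[-0.676 -8.718  2.902] [-1.731  0.221  0.311]
```

Request:
servo_tool(plan=[[0.2, 0, 0, 0.01, 0, 0.01, 0]])

```text
time_s: 17.1
eef_pos: [512.7, 34.5, 49.7]
tcp_rot: [-1.064, 1.411, -1.417]
contact_force: [-0.6, -8.6, 2.4]
finger_gap: 38.1
```

```bash
python3 f.py 37.8; python3 - <<'E'
from h import *
p=cams.read_camera("wrist"); print(st()[0]["torque"])
cv2.imwrite("pics/w12.png",p["image"])
E
```

```text
t 17.1 pos [512.668  34.493  49.701] yaw -1.853 q [-0.094  0.3   -0.355  0.914 -0.003  1.759] tilt y [ 0.001 -0.003 -1.   ] gap 38.1
shift cm [-0.049  0.01  -0.085]
[-0.632 -8.552  2.351] [-1.658  0.181  0.321]
[-1.663  0.149  0.281]
```

Torque is about 0.28–0.32 N m, so clamping is about 17 N. Let go and lift clear.

Request:
servo_tool(plan=[[0.2, 0.03, 0, 0, 0, 0, 0], [0.5, 0, 0, 0, 0, 0, 0], [0.65, 0, 0, 0, 0, 0, 0], [0.65, 0, 0, 0, 0, 0, 0], [0.65, 0, 0, 0, 0, 0, 0], [0.65, 0, -1, 0, 0, 0, 0], [0.65, 0, -3, 0, 0, 0, 0], [0.65, 0, -3, 0, 0, 0, 0]])

```text
time_s: 17.82
eef_pos: [511.3, 36.0, 119.8]
tcp_rot: [-1.066, 1.414, -1.41]
contact_force: [0.2, 0.4, 0.4]
finger_gap: 55.4
```

Request:
servo_tool(plan=[[0.65, 0, -3, 0, 0, 0, 0], [0.65, 0, -3, 0, 0, -0.12, 0], [0.65, 0, -2, 0, 0, -0.12, 0], [0.65, 0, 0, 0, 0, -0.12, 0], [0.65, 0, 0, 0, 0, -0.12, 0], [0.65, 0, 0, 0, 0, -0.12, 0], [0.65, 0, 0, 0, 0, -0.12, 0], [0.65, 0, 0, 0, 0, -0.12, 0]])

```text
time_s: 18.48
eef_pos: [512.1, 36.0, 200.1]
tcp_rot: [-1.425, 0.782, -0.782]
contact_force: [-0.5, 0.4, -0.1]
finger_gap: 55.5
```

Request:
servo_tool(plan=[[0.65, 0, 0, 0, 0, -0.12, 0], [0.65, 0, 0, 0, 0, -0.12, 0], [0.65, 0, 0, 0, 0, -0.12, 0], [0.65, 0, 0, 0, 0, -0.12, 0], [0.65, 0, 0, 0, 0, -0.12, 0], [0.65, 0, 0, 0, 0, -0.12, 0], [0.65, 0, 0, 0, 0, -0.12, 0], [0.65, 0, 0, 0, 0, 0, 0]])

```text
time_s: 19.15
eef_pos: [512.1, 35.9, 199.9]
tcp_rot: [-1.567, 0.129, -0.129]
contact_force: [-0.6, 0.3, 0.3]
finger_gap: 55.4
```

```bash
python3 f.py 37.8; python3 - <<'E'
from h import *
p=cams.read_camera("wrist")
cv2.imwrite("pics/w13.png",p["image"])
import pickle; pickle.dump(p,open("w13.pkl","wb"))
E
```

```text
t 19.15 pos [512.14   35.937 199.915] yaw -0.164 q [-0.094  0.199 -0.086  1.285  0.     0.071] tilt y [ 0.  0. -1.] gap 55.4
shift cm [-0.01  15.031 -0.077]
[-0.587  0.313  0.322] [0.009 0.002 0.006]
```

View pics/w13.png

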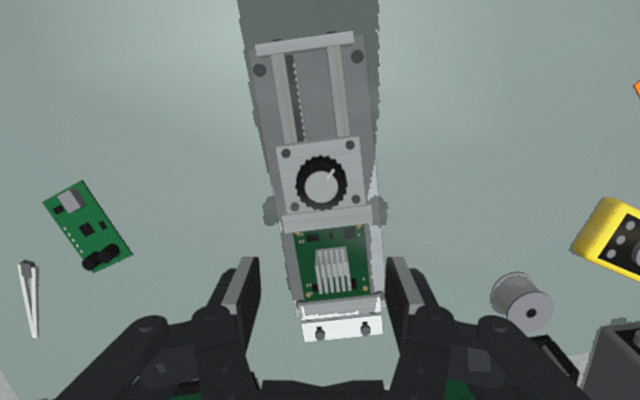

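The board sits under both lips, moving lip at about (285–372, 222) and far lip at about (300–382, 302), and square to them. The knob pointer has turned. A quick check of the lip spacing (should be 82 mm), then hand in.

```bash
python3 - <<'E'
from h import *
import pickle; a=pickle.load(open("w13.pkl","rb"))
b=a["image"].astype(int); e=b[...,1]-b[...,2]
L=[]
for c in (300,308,356,362):
    r=np.where(e[200:320,c]>25)[0]+200; w=at_z(a,[[c,r.min()-.5],[c,r.max()+.5]],56); L.append(np.linalg.norm(w[0]-w[1])); print(c,r.min(),r.max(),w[0],w[1],L[-1])
w=at_z(a,[[296,260],[370,260]],45); print(st()[0]["contact_force"])
print(ticket.finish_job())
E
```

```text
300 236 273 [567.173   5.943  56.   ] [607.556  -1.636  56.   ] 41.088056014692675
308 232 300 [564.339  14.113  56.   ] [639.831   0.538  56.   ] 76.70289288833736
356 230 295 [569.699  58.845  56.   ] [641.934  49.349  56.   ] 72.85570585047446
362 228 294 [568.601  64.659  56.   ] [641.776  55.475  56.   ] 73.74873379368536
[-0.266  0.155 -1.101]
the job is handed in; nothing more can be done
None
```

I laid the heat-sink board flat on the two bars and wound the saddle forward about 38 mm by its knob in one grip. The board is nipped against the far jaw, the hand is clear, and the job is handed in at about 19 s.

- **Placing:** measured after release, the board was within about 0.5 mm of the holder's middle line and square to the jaws. The spare board and the bench things were not touched.
- **Clamping:** knob torque rose from about 0.13 N m on drag alone to 0.28–0.32 N m. That is roughly 17 N at the peak, below the 25 N limit. The saddle's drag should hold about 12 N now, but nothing measured that after I let go.
- **Final view:** the picture shows the board square under both jaw lips.

**What disagreed:**
- The fingers reach about 30 mm less far than the description says. My first grasp closed on air above the heat sink, touching nothing, and I went lower.
- My last numeric check did not confirm the lip spacing. It read 73–77 mm where 82 mm was expected, and one column gave a useless 41 mm. It went by the board's green colour at the lip edges, so I relied on the torque and the picture instead.
- The hand felt up to 14 N of sideways force from a slight misalignment while winding. I eased it to about 9 N before letting go.

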